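# Nudge a fixture plate onto its locating pins

### The job

The aluminium fixture plate was put down carelessly and rides on top of the two locating pins of the fixture base. Without picking it up, push it with the fingertips back against the blue stop rail and along the rail until both holes drop over the pins and it lies flat on the base. Leave the things round about where they are, and finish clear of the plate.

Things in the scene. Friction and masses are not known exactly. Their poses are not given: they have to be found in the camera images.
- fixture_base: Fixed dark steel block with a blue stop rail. Origin on the bench midway between the pins; x points from the front towards the rail, y to the left along it, z up. Block: x -62 to +53 mm, y -65 to +65 mm, top 20 mm above the bench. Rail: over the block's whole length, front face at x = +35.7 mm, top 42 mm above the bench. With the plate against the rail, holes and pins are in line in x within 1 mm.
- fixture_plate: Loose aluminium plate 100 (x) x 160 (y) x 7 mm, 0.32 kg. Origin on the underside midway between the holes; edges at x -65 and +35, y +80 and -80 mm. A round steel pad, 54 mm across, 4 mm high, with sloping rim, is fixed on top at x = -22. Axes as the base's when seated (origin 20 mm over the base's). At the start it leans 0.1 to 0.15 rad down onto the base's front edge, 14 to 24 mm short in x, up to 28 mm off in y.
- hole_left (a point): Centre of the plate's left hole on its underside, at x = 0, y = +45 mm in the plate's frame; a round through hole 12 mm across. The plate's ends stand out 15 mm and its front edge 3 mm beyond the block when seated, more at the start, so a fingertip beside the block may reach below the plate's edge and push it.
- hole_right (a point): Centre of the plate's right hole on its underside, at x = 0, y = -45 mm in the plate's frame; a round through hole 12 mm across. The plate takes a few N to push, up to about 20 N where it binds on a pin or the rail.
- pin_left (a point): Foot of the base's left brass pin, on its axis at the block's top (base frame x = 0, y = +45, z = 20 mm). The pin is 9 mm across and 8 mm high, the upper 4 mm tapering to a flat tip 5 mm across.
- pin_right (a point): Foot of the base's right brass pin, on its axis at the block's top (base frame x = 0, y = -45, z = 20 mm). Same pin as the left one.
- ring_gauge: Bystander: loose steel ring, 43 mm across, 14 mm high, on the bench behind the stop rail; origin at its underside's centre.
- brass_fitting: Bystander: small loose bronze-coloured turned fitting, 19x22x20 mm, on the bench behind the stop rail; origin at its underside's centre.
- flux_jar: Bystander: loose white jar with black cap, 48 mm across, 52 mm high, on the bench to the left; origin at its underside's centre.
- cap_jar: Bystander: loose orange jar with white cap, 38 mm across, 40 mm high, on the bench to the left; origin at its underside's centre.
- red_screwdriver: Bystander: loose screwdriver with red handle, 157 mm long, 22 mm high, lying on the bench to the right; origin at its underside's centre.
- gauge_block: Bystander: loose steel block, 35x25x10 mm, on the bench to the right; origin at its underside's centre.

How it is judged (in metres and radians):
At the end, for the whole second after the job is handed in: Both holes are over their pins (within 3 mm in plan), the plate's underside is within 2 mm of the base's top at both holes, it lies level within 0.025 rad and is at rest, and every bystander is within 30 mm of its start (horizontal distance between hole_left and pin_left below 0.003 m and horizontal distance between hole_right and pin_right below 0.003 m and z of each of hole_left, hole_right in the frame of fixture_base below 0.022 m and angle between fixture_plate's own z axis and vertical below 0.025 rad and linear speed of fixture_plate below 0.01 m/s and distance of each of ring_gauge, brass_fitting, flux_jar, cap_jar, red_screwdriver, gauge_block from where it was at the start of the episode below 0.03 m); the robot touches nothing.
It fails at once if The plate is lifted: its underside midway between the holes rises more than 20 mm above the base's top (z of fixture_plate in the frame of fixture_base above 0.04 m).
It fails at once if The plate is tipped up by more than 0.35 rad (angle between fixture_plate's own z axis and vertical above 0.35 rad).
It fails at once if A bystander is shifted by more than 30 mm (distance of any of ring_gauge, brass_fitting, flux_jar, cap_jar, red_screwdriver, gauge_block from where it was at the start of the episode above 0.03 m).
It also fails if it takes over 72 s, if anything falls off the work surface, if the arm or the gripper's body presses on something with over 40 N, if the wrist force passes 120 N, or if a joint passes its speed limit or range.

### The arm

A 7-joint arm with a two-finger parallel gripper is mounted at the origin on a cart in front of the work surface, level with it; the furniture and walls round the work are solid. World frame = base frame: x ahead of the robot, y to its left, z up, the work surface at z = 0. Lengths are in mm, angles in degrees, forces in N, time in s.
With the tool pointing down it reaches from about 350 to 775 mm from the base axis. Payload 3.1 kg.
Tool frame: the origin (TCP) lies between the finger pads; the fingertips stand ahead of it and the grasp point (between the pads) lies 6 mm ahead of it (tips_ahead is the z of the fingertips in the tool frame, in mm); z points along the fingers, y is the line along which they close (so a half turn about z gives the same grasp; the last joint's range is limited). The gripper opens to 85 mm and grips with 20 to 120 N. Pads are 22 mm wide; open, the fingers measure 114 mm over their backs; the gripper's body (76 mm by 85 mm) begins 54 mm behind the grasp point. The pads swing forward as they close: fully open they stand 13 mm farther back than shut.
Start: joints at [-68.623, 17.813, 0.802, 86.603, -0.252, 75.585, -1.558], TCP at [221.629, 503.386, 256.304] pointing down, gripper open.
Joint ranges: [-154.91, 154.91], [-16.99, 109.72], [-72.82, 74.43], [7.12, 147.25], [-82.49, 262.49], [11.32, 116.49], [-174.64, 174.64]. Speed limits (degrees/s): [159.86, 159.86, 180, 180, 180, 180, 180].

### API

Orientations are given as a 3x3 rotation matrix whose columns are the frame's x, y, z axes.
In Python, from plant import state, grab_frame, finish_job, tips_ahead gives the robot as it stands. The module is installed in compiled form; this text tells all that it offers.
- The arm moves only by the tool jog_arm, never from a script. Its arguments are lists of equal length, an entry for each row: "linear": the shift along the world's x, y, z in m, a list of three; "turn": the turn about the world's z in rad; "gripper": the opening, from 0 (shut) to 1 (fully open). In form: {"linear": [[x, y, z], ...], "turn": [turn, ...], "gripper": [gripper, ...]}. A call has 1 to 10 rows; each row shifts and turns the commanded pose from where the row before left it; what a row does not reach is not made up. A row lasts 1/8 s, in which the tool goes at most 62.5 mm and 10.7 degrees, less where a joint would pass 70% of its speed; a pose out of reach is approached as far as the arm can. A call with a gripper value outside its range is refused whole. The fingers move at their own pace and stop on an object; "grip_force" is the grip in N (left out, the last holds). Time passes only in rows, so rows that do not move let the fingers close. It gives the time, the measured TCP pose, the force, the opening and the grip force at its end, in the units of the state.
- state(): the state, without advancing time (a new reading comes with each control period).
- grab_frame(name): name is "scene" or "top" or "wrist"; returns a dict with "color" (400x640x3 uint8, blue, green, red), "z_map" (400x640 float32, mm along the optical axis (not along the pixel's ray), 0 where there is no reading), "intrinsics" (3x3 intrinsics, pixels), "R" (3x3) and "t" (3): a world point X has camera coordinates R X + t. Camera axes: x right, y down, z forward; pixel columns grow to the right and rows downward; lengths in mm; the calibration is good to about 2 mm. A picture is of the moment at which its call begins.
- finish_job(): hands the job in; it is judged then, once.
The state is a dict: "time": time; "q": joint angles; "joint_vel": joint speeds; "effort": joint torques, N m; "tool_pos": TCP position; "tool_rot": TCP orientation; "contact_force": force on the tool from outside, world axes, zero at the start; "wrist_torque": the same for the moment, N m; "finger_gap": finger opening in mm; "grip_force": force on a finger pad.
Only numpy, scipy, OpenCV 4.12 (cv2) and the standard library are available. Lean on these libraries where they do the work, as an engineer would, in place of code of your own. Each camera call takes 0.05 s, during which the arm holds its last target. There are 200 camera calls.

## Working session

There is one attempt and no reset: what is moved stays moved. The work goes in short steps, Python scripts to look and compute and a tool call to move; the robot and the scene stay as the last step left them, time stands still between calls to the robot, and variables do not carry over. Pictures are saved under pics/ and viewed, at most 10 in all, crops included, and the job is handed in when it is done.

Besides the shell and the picture viewer there is one more tool, called after "Call:" by a JSON object that holds its "fn" and its "kwargs", one argument or row to a line. jog_arm: Moves the arm, as the interface text tells. Its arguments: {"type":"object","properties":{"linear":{"type":"array"},"turn":{"type":"array"},"gripper":{"type":"array"},"grip_force":{"type":"number"}},"required":["linear","turn","gripper"]}

```bash
mkdir -p pics; cat > h.py <<'E'
import numpy as np, cv2
from plant import state, grab_frame, finish_job, tips_ahead
def cloud(f):
    K=f["intrinsics"];z=f["z_map"];v,u=np.mgrid[:z.shape[0],:z.shape[1]]
    c=np.stack([(u-K[0,2])/K[0,0]*z,(v-K[1,2])/K[1,1]*z,z],-1)
    P=(c-f["t"])@f["R"]; P[z==0]=np.nan
    return P
E
python3 - <<'E'
from h import *
s=state();print(s['time'],s['tool_pos'],s['tool_rot'],s['finger_gap'],tips_ahead if not callable(tips_ahead) else tips_ahead())
t=grab_frame("top");c=grab_frame("scene")
for n,f in(("top",t),("scene",c)):
    np.savez(n,**f);cv2.imwrite(f"pics/{n}.png",f["color"]);print(n,-f["R"].T@f["t"],f["R"][2],f["intrinsics"][0])
E
```

```text
0.0 [221.36997101 502.75855252 255.2228515 ] [[-9.15234382e-01  4.02920954e-01 -8.54830457e-04]
 [ 4.02921848e-01  9.15231769e-01 -2.18926872e-03]
 [-9.97342485e-05 -2.34812387e-03 -9.99997238e-01]] 84.85893619638166 25.0
top [471.37677106 148.79785378 969.13241886] [ 0.06918919 -0.02451677 -0.99730225] [362.48678957   0.         318.85321914]
scene [ 219.97529168 -456.59363007  763.92978589] [ 0.31150398  0.60859041 -0.72978283] [378.14805628   0.         324.94896243]
```

View pics/top.png

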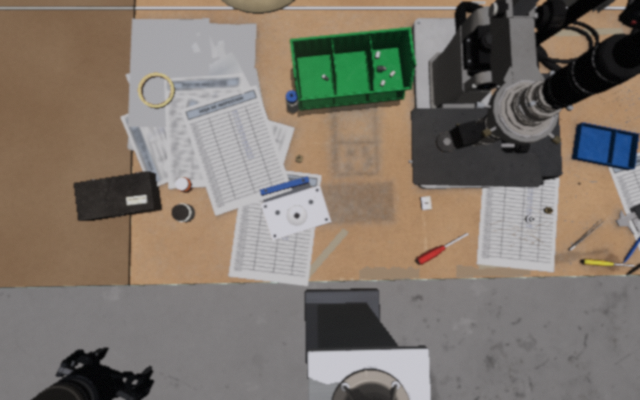

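View pics/scene.png

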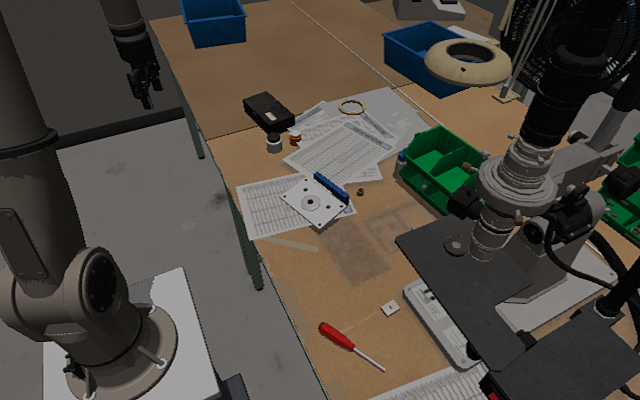

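The top view shows the plate centred near (296,210), the blue rail near (285,187), the fitting at (299,158), and the jars at (182,184) and (182,212). The screwdriver and gauge block are far to the right. The scene view agrees, with the plate at (315,200) and the rail at (332,187).

```bash
cat > m.py <<'E'
from h import *
def onplane(f,uv,z):
    K=np.asarray(f["intrinsics"]);uv=np.atleast_2d(uv).astype(float)
    d=np.c_[(uv[:,0]-K[0,2])/K[0,0],(uv[:,1]-K[1,2])/K[1,1],np.ones(len(uv))]@f["R"]
    o=-f["R"].T@f["t"]
    return o+d*((z-o[2])/d[:,2])[:,None]
E
python3 - <<'E'
from m import *
for n,box in(("top",(250,165,345,250)),("scene",(270,160,370,240))):
    f=dict(np.load(n+".npz"));P=cloud(f);x0,y0,x1,y1=box
    im=f["color"].astype(int);b,g,r=im[...,0],im[...,1],im[...,2]
    m=((b-r>50)&(b-g>25)).astype(np.uint8);w=np.zeros_like(m);w[y0:y1,x0:x1]=1;m&=w
    k,l,st,ce=cv2.connectedComponentsWithStats(m)
    i=1+st[1:,4].argmax();q=P[l==i]
    v,u=np.nonzero(l==i);print(n,"rail",st[i],np.nanpercentile(q,[2,50,98],axis=0).round(1).tolist())
    rr=cv2.minAreaRect(onplane(f,np.c_[u,v],42)[:,:2].astype(np.float32));print(rr,cv2.boxPoints(rr).round(1).tolist())
    h=P[...,2];pm=(h>18)&(h<60)&(w>0)&(l!=i)&(b>130)
    k,l2,st,ce=cv2.connectedComponentsWithStats(pm.astype(np.uint8));j=1+st[1:,4].argmax()
    q=P[l2==j];A=np.c_[q[:,:2],np.ones(len(q))];c,*_=np.linalg.lstsq(A,q[:,2],rcond=None)
    print("plate",st[j],"slope",c,"mean",q.mean(0),"res",np.std(A@c-q[:,2]))
    rr=cv2.minAreaRect(q[:,:2].astype(np.float32));print(rr,cv2.boxPoints(rr).round(1).tolist())
    cv2.imwrite(f"pics/{n}_z.png",cv2.resize(f["color"][y0:y1,x0:x1],None,fx=6,fy=6,interpolation=cv2.INTER_CUBIC))
E
```

```text
top rail [261 177  48  18 255] [[559.9, 155.6, 39.4], [579.7, 209.8, 42.6], [597.3, 271.2, 45.6]]
((579.5596923828125, 213.9999237060547), (15.170130729675293, 125.51914978027344), 14.46501636505127) [[556.5, 272.8999938964844], [587.9000244140625, 151.3000030517578], [602.5999755859375, 155.10000610351562], [571.2000122070312, 276.70001220703125]]
plate [ 260  185   71   55 2370] slope [ 1.15476084e-01  3.29495776e-02 -3.31886578e+01] mean [510.17182591 187.68468072  31.9081179 ] res 2.840721884334059
((511.99371337890625, 188.15377807617188), (104.10657501220703, 160.37599182128906), 16.903593063354492) [[438.8999938964844, 249.6999969482422], [485.5, 96.30000305175781], [585.0999755859375, 126.5999984741211], [538.5, 280.0]]
scene rail [315 172  34  26 156] [[559.8, 152.1, 39.9], [579.2, 207.0, 43.2], [598.4, 270.6, 45.9]]
((579.2828369140625, 212.14161682128906), (14.527838706970215, 127.93848419189453), 14.957975387573242) [[555.7999877929688, 272.1000061035156], [588.7999877929688, 148.5], [602.7999877929688, 152.1999969482422], [569.7999877929688, 275.79998779296875]]
plate [ 280  160   90   68 2737] slope [-2.44168239e-02 -4.11479098e-02  5.15062506e+01] mean [554.56955214 225.95158228  28.66798814] res 4.364222106448234
((566.720947265625, 210.01007080078125), (270.81695556640625, 257.18707275390625), 63.422367095947266) [[391.1000061035156, 146.39999389648438], [621.0999755859375, 31.399999618530273], [742.2999877929688, 273.6000061035156], [512.2999877929688, 388.6000061035156]]
```

View pics/top_z.png

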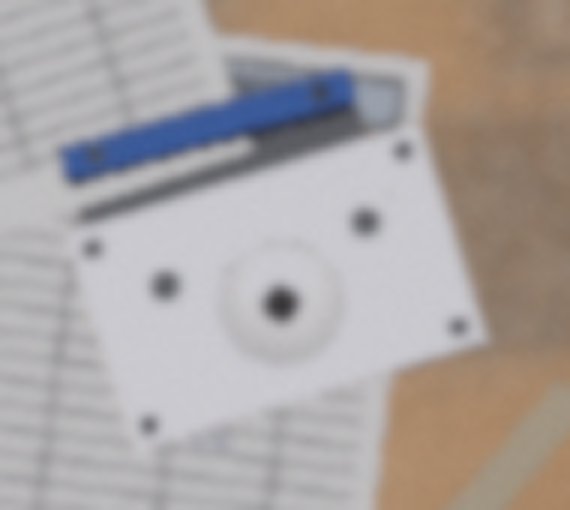

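The zoomed crop shows the plate rotated slightly relative to the rail. Its holes are at crop (165,285) and (365,222), which is frame (277.4,212.4) and (310.8,201.9). There is a wedge-shaped gap to the rail.

```bash
cat >> m.py <<'E'
def base(o,psi):
    c,s=np.cos(psi),np.sin(psi);R=np.array([[c,-s],[s,c]])
    return lambda p:(np.atleast_2d(p)[:,:2]-o)@R
E
python3 - <<'E'
from m import *
f=dict(np.load("top.npz"));psi=np.radians(14.7);o=np.array([579.5,213.1])-44.35*np.array([np.cos(psi),np.sin(psi)])
print("o",o);B=base(o,psi)
hp=onplane(f,[[277.4,212.4],[310.8,201.9]],35);hb=B(hp);print("holes",hp.round(1),hb.round(1),"len",np.linalg.norm(hb[0]-hb[1]))
print("yaw rel",np.degrees(np.arctan2(-(hb[0]-hb[1])[0],(hb[0]-hb[1])[1])))
cr=np.array([[72,232],[420,125],[488,340],[148,448]])/6+[250,165]
for i,z in((0,38),(1,38),(2,24),(3,24)): print(B(onplane(f,cr[i],z)).round(1))
P=cloud(f);h=P[...,2];pb=B(P[...,:2].reshape(-1,2))
ok=(h.ravel()>8)&(h.ravel()<70)&(np.abs(pb)<180).all(1)&(pb[:,0]<160)
k=(ok&((pb[:,0]>55)|(np.abs(pb[:,1])>115))).reshape(h.shape).astype(np.uint8)
n,l,st,ce=cv2.connectedComponentsWithStats(k)
for i in range(1,n):
    if st[i,4]>4: q=P[l==i];print("obj",ce[i].round(),st[i,4],B(q).mean(0).round(),q[:,2].max().round())
E
```

```text
o [536.60167516 201.84583516]
holes [[510.  232.9  35. ]
 [535.9 146.6  35. ]] [[-17.9  36.8]
 [-14.7 -53.2]] len 90.04203872219294
yaw rel 2.022275025238248
[[14.1 68.7]]
[[ 18.9 -87.2]]
[[-78.  -91.2]]
[[-83.4  62.8]]
obj [247. 174.] 3301 [102.  87.] 28.0
obj [298. 158.] 37 [108. -52.] 22.0
```

Call:
{"fn": "jog_arm", "kwargs": {
  "linear": [
    [0.0255,-0.0423,-0.007],
    [0.0255,-0.0423,-0.007],
    [0.0255,-0.0423,-0.007],
    [0.0255,-0.0423,-0.007],
    [0.0255,-0.0423,-0.007],
    [0.0255,-0.0423,-0.007],
    [0.0255,-0.0423,-0.007],
    [0.0255,-0.0423,-0.007],
    [0,0,0],
    [0,0,0]
  ],
  "turn": [0.084,0.084,0.084,0.084,0.084,0.084,0.084,0.084,0,0],
  "gripper": [1,1,1,1,1,1,1,1,1,1]
}}

```text
time: 1.35
tool_pos: [425.1, 165.5, 200.0]
tool_rot: [[-0.967, -0.254, -0.001], [-0.254, 0.967, 0.0], [0.001, 0.001, -1.0]]
contact_force: [0.6, 0.2, -0.3]
finger_gap: 85.4
grip_force: 0.0
```

```bash
python3 - <<'E'
from m import *
import plant
print(type(plant.tips_ahead))
s=state();print(s['time'],s['tool_pos'],s['tool_rot'][:,1],s['contact_force'],s['q'])
f=grab_frame("wrist");np.savez("w1",**f);cv2.imwrite("pics/w1.png",f["color"]);print(-f["R"].T@f["t"],f["R"][2])
E
```

```text
<class 'float'>
1.35 [425.08005787 165.45645141 199.97454131] [-2.54108212e-01  9.67175533e-01  7.11042471e-04] [ 0.59047579  0.19916627 -0.27481619] [-34.42503315   9.28900386  12.53325755 105.98994227  -2.26748659
  65.00745633  83.62999334]
[362.78200791 149.53166077 318.09868266] [ 0.24989554  0.06700486 -0.96595164]
```

View pics/w1.png

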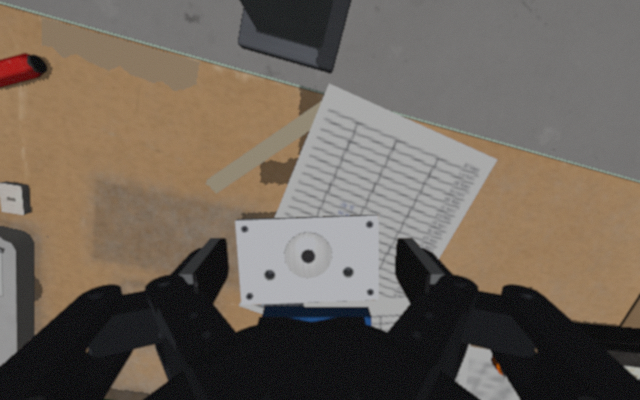

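The wrist view shows the plate with its front edge at row ~217 and corners (236,222) and (378,216). The holes are at (270,275) and (348,272), and the rail starts at row ~307. The two fingertips straddle it at (215,250) and (410,250).

```bash
python3 - <<'E'
from m import *
f=dict(np.load("w1.npz"));psi=np.radians(14.7);B=base(np.array([536.6,201.8]),psi)
g=cv2.cvtColor(f["color"],cv2.COLOR_BGR2GRAY)
def dark(u,v,r=9):
    w=255-g[v-r:v+r+1,u-r:u+r+1].astype(float);w=np.clip(w-w.max()*.5-np.median(w)*.5,0,None)
    yy,xx=np.mgrid[-r:r+1,-r:r+1];return [u+(w*xx).sum()/w.sum(),v+(w*yy).sum()/w.sum()]
hs=[dark(270,275),dark(348,272)];P=onplane(f,hs,35);b=B(P);print(hs,P.round(1),b.round(1),np.linalg.norm(b[0]-b[1]))
print("front corners",B(onplane(f,[[236,222],[378,216]],24)).round(1))
im=f["color"].astype(int);m=(im[...,0]-im[...,2]>50)&(im[...,0]-im[...,1]>25);m[:290]=0;m[330:]=0;m[:,:230]=0;m[:,400:]=0
v,u=np.nonzero(m);print("rail px",u.min(),u.max(),v.min(),v.max())
ends=[];
for uu in (275,300,340,360):
    c=v[u==uu]
    if len(c): print(uu,c.min(),c.max(),B(onplane(f,[uu,c.min()-.5],42)).round(1))
for vv in (310,314): c=u[v==vv]; print("ends",B(onplane(f,[[c.min(),vv],[c.max(),vv]],42)).round(1))
C=cloud(f)
for p in((215,250),(410,250),(222,242),(402,242),(215,280),(410,280)): print(p,C[p[1],p[0]].round(1))
Q=C[200:310,230:385].reshape(-1,3);Q=Q[(Q[:,2]>20)&(Q[:,2]<41)];bb=B(Q);s=(bb[:,0]<30)
A=np.c_[bb,np.ones(len(bb))][s];c,*_=np.linalg.lstsq(A,Q[s,2],rcond=None);print("tilt",c,s.sum())
E
```

```text
[[np.float64(269.21916867055995), np.float64(274.6204053589832)], [np.float64(347.67806910922036), np.float64(271.79927070671994)]] [[537.7 146.4  35. ]
 [511.6 232.   35. ]] [[-12.9 -53.9]
 [-16.5  35.5]] 89.4649722775061
front corners [[-72.6 -90.5]
 [-79.7  68.6]]
rail px 294 370 317 325
300 317 319 [[ 37.5 -19. ]]Traceback (most recent call last):
  File "<stdin>", line 15, in <module>
    return umr_minimum(a, axis, None, out, keepdims, initial, where)
ValueError: zero-size array to reduction operation minimum which has no identity
```

```bash
python3 - <<'E'
from m import *
f=dict(np.load("w1.npz"));C=cloud(f);s=state()
t=np.array([425.1,165.5,200.0]);T=(C-t)@np.array(s['tool_rot'])
for name,sl in(("L",np.s_[225:300,180:232]),("R",np.s_[225:300,393:450])):
    Q=T[sl].reshape(-1,3);Q=Q[(Q[:,2]<60)&(Q[:,2]>-60)];print(name,len(Q),np.percentile(Q,[1,5,50,95,99],axis=0).round(0).tolist())
    q=Q[Q[:,2]>np.percentile(Q[:,2],85)];print(q.min(0).round(1),q.max(0).round(1))
E
```

```text
L 2448 [[-11.0, -55.0, -49.0], [-8.0, -53.0, -43.0], [7.0, -42.0, -13.0], [12.0, -37.0, 7.0], [16.0, -30.0, 10.0]]
[-12.4 -55.2   1. ] [ 10.5 -41.5  12. ]
R 2642 [[-11.0, 32.0, -49.0], [-8.0, 39.0, -42.0], [7.0, 44.0, -15.0], [11.0, 55.0, 6.0], [16.0, 56.0, 10.0]]
[-12.6  42.9   0.4] [10.2 56.1 12.4]
```

Call:
{"fn": "jog_arm", "kwargs": {
  "linear": [
    [0,0,-0.04],
    [0,0,-0.04],
    [0,0,-0.04],
    [0,0,-0.035],
    [0,0,-0.012],
    [0,0,-0.01],
    [0,0,0],
    [0.0048,0.0013,0],
    [0.0048,0.0013,0],
    [0.0048,0.0013,0]
  ],
  "turn": [0,0,0,0,0,0,0,0,0,0],
  "gripper": [1,1,1,1,1,1,1,1,1,1]
}}

```text
time: 2.65
tool_pos: [441.0, 169.1, 23.9]
tool_rot: [[-0.967, -0.254, 0.001], [-0.254, 0.967, 0.001], [-0.001, 0.0, -1.0]]
contact_force: [-0.0, 0.2, 0.0]
finger_gap: 85.6
grip_force: 0.0
```

Call:
{"fn": "jog_arm", "kwargs": {
  "linear": [
    [0.0029,0.0008,0],
    [0.0029,0.0008,0],
    [0.0029,0.0008,0],
    [0.0029,0.0008,0],
    [0.0029,0.0008,0],
    [0,0,0]
  ],
  "turn": [0,0,0,0,0,0],
  "gripper": [1,1,1,1,1,1]
}}

```text
time: 3.4
tool_pos: [453.1, 172.9, 22.9]
tool_rot: [[-0.967, -0.255, -0.003], [-0.255, 0.967, -0.0], [0.003, 0.0, -1.0]]
contact_force: [-5.0, -0.3, 3.2]
finger_gap: 85.7
grip_force: 2.2
```

Call:
{"fn": "jog_arm", "kwargs": {
  "linear": [
    [0.0019,0.0005,0],
    [0.0019,0.0005,0],
    [0.0019,0.0005,0],
    [0,0,0]
  ],
  "turn": [0,0,0,0],
  "gripper": [1,1,1,1]
}}

```text
time: 3.9
tool_pos: [457.9, 173.8, 22.9]
tool_rot: [[-0.967, -0.254, -0.005], [-0.254, 0.967, -0.001], [0.005, -0.0, -1.0]]
contact_force: [-7.2, -1.2, 5.7]
finger_gap: 85.1
grip_force: 3.4
```

Call:
{"fn": "jog_arm", "kwargs": {
  "linear": [
    [0.0019,0.0005,0],
    [0.0019,0.0005,0],
    [0.0015,0.0004,0],
    [0,0,0]
  ],
  "turn": [0,0,0,0],
  "gripper": [1,1,1,1]
}}

```text
time: 4.4
tool_pos: [463.1, 175.0, 22.9]
tool_rot: [[-0.967, -0.254, -0.005], [-0.254, 0.967, -0.002], [0.005, -0.0, -1.0]]
contact_force: [-6.9, -1.7, 6.0]
finger_gap: 85.4
grip_force: 3.6
```

Call:
{"fn": "jog_arm", "kwargs": {
  "linear": [
    [0.001,0.0003,0],
    [0.001,0.0003,0],
    [0,0,0]
  ],
  "turn": [0,0,0],
  "gripper": [1,1,1]
}}

```text
time: 4.78
tool_pos: [465.1, 175.5, 22.9]
tool_rot: [[-0.967, -0.254, -0.005], [-0.254, 0.967, -0.002], [0.005, -0.0, -1.0]]
contact_force: [-7.2, -1.6, 5.8]
finger_gap: 85.4
grip_force: 3.6
```

Call:
{"fn": "jog_arm", "kwargs": {
  "linear": [
    [0.001,0.0003,0],
    [0.001,0.0003,0],
    [0,0,0]
  ],
  "turn": [0,0,0],
  "gripper": [1,1,1]
}}

```text
time: 5.15
tool_pos: [466.9, 176.0, 22.9]
tool_rot: [[-0.967, -0.254, -0.005], [-0.254, 0.967, -0.002], [0.006, -0.0, -1.0]]
contact_force: [-6.5, -0.8, 6.7]
finger_gap: 85.6
grip_force: 3.7
```

```bash
python3 - <<'E'
from m import *
f=grab_frame("wrist");np.savez("w2",**f)
g=grab_frame("top");np.savez("t2",**g)
a=f["color"];b=cv2.resize(g["color"][165:250,245:345],None,fx=4,fy=4,interpolation=cv2.INTER_CUBIC)
o=np.zeros((400,800,3),np.uint8);o[:,:400]=a[:,120:520];o[:340,400:800]=b;cv2.imwrite("pics/w2.png",o)
E
```

```text
(no output)
```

View pics/w2.png

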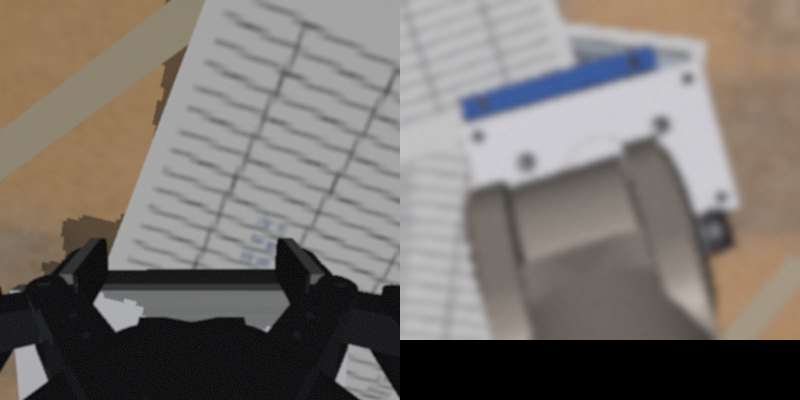

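The composite's left half shows the fingertips against the plate's front edge. The right half shows the plate's back edge at, or nearly at, the rail from (465,120) to (657,68). I'll push on gently until the force rises.

Call:
{"fn": "jog_arm", "kwargs": {
  "linear": [
    [0.001,0.0003,0],
    [0,0,0]
  ],
  "turn": [0,0],
  "gripper": [1,1]
}}

```text
time: 5.5
tool_pos: [467.0, 176.0, 22.7]
tool_rot: [[-0.967, -0.254, -0.008], [-0.254, 0.967, -0.002], [0.008, -0.0, -1.0]]
contact_force: [-8.8, -2.8, 7.4]
finger_gap: 85.8
grip_force: 4.5
```

Call:
{"fn": "jog_arm", "kwargs": {
  "linear": [
    [0.001,0.0003,0],
    [0,0,0]
  ],
  "turn": [0,0],
  "gripper": [1,1]
}}

```text
time: 5.75
tool_pos: [467.1, 176.1, 22.6]
tool_rot: [[-0.967, -0.254, -0.009], [-0.254, 0.967, -0.003], [0.01, -0.0, -1.0]]
contact_force: [-10.2, -2.8, 8.5]
finger_gap: 85.4
grip_force: 5.3
```

Call:
{"fn": "jog_arm", "kwargs": {
  "linear": [
    [0.001,0.0003,0],
    [0,0,0]
  ],
  "turn": [0,0],
  "gripper": [1,1]
}}

```text
time: 6.0
tool_pos: [467.2, 176.1, 22.5]
tool_rot: [[-0.967, -0.254, -0.011], [-0.254, 0.967, -0.004], [0.012, -0.0, -1.0]]
contact_force: [-11.2, -4.7, 10.1]
finger_gap: 85.0
grip_force: 6.2
```

Call:
{"fn": "jog_arm", "kwargs": {
  "linear": [
    [0.002,0.0005,0],
    [0.001,0.0003,0],
    [0,0,0],
    [-0.01,-0.0026,0],
    [-0.02,-0.0052,0],
    [-0.02,-0.0052,0],
    [0,0,0.06],
    [0,0,0.06],
    [0,0,0.056],
    [0,0,0]
  ],
  "turn": [0,0,0,0,0,0,0,0,0,0],
  "gripper": [1,1,1,1,1,1,1,1,1,1]
}}

```text
time: 7.25
tool_pos: [430.7, 167.3, 204.9]
tool_rot: [[-0.967, -0.254, 0.015], [-0.254, 0.967, 0.007], [-0.016, 0.003, -1.0]]
contact_force: [-0.5, 0.4, -0.1]
finger_gap: 85.4
grip_force: 0.0
```

```bash
cat >> m.py <<'E'
B=base(np.array([536.6,201.8]),np.radians(14.7))
def dark(f,u,v,r=8):
    g=cv2.cvtColor(f["color"],cv2.COLOR_BGR2GRAY)
    w=255-g[v-r:v+r+1,u-r:u+r+1].astype(float);w=np.clip(w-w.max()*.5-np.median(w)*.5,0,None)
    yy,xx=np.mgrid[-r:r+1,-r:r+1];return [u+(w*xx).sum()/w.sum(),v+(w*yy).sum()/w.sum()]
def project(f,bp):
    c,s=np.cos(np.radians(14.7)),np.sin(np.radians(14.7));bp=np.atleast_2d(bp)
    X=np.c_[bp[:,:2]@np.array([[c,s],[-s,c]])+[536.6,201.8],bp[:,2]]@f["R"].T+f["t"]
    p=X@np.asarray(f["intrinsics"]).T;return p[:,:2]/p[:,2:]
def holes(f,z=35,guess=(0,-8)):
    out=[]
    for y in(45,-45):
        u,v=project(f,[guess[0],guess[1]+y,z])[0].round().astype(int);out.append(dark(f,u,v))
    b=B(onplane(f,out,z));d=b[0]-b[1]
    print("px",np.round(out,1).tolist(),"L",b[0].round(1),"R",b[1].round(1),"len",np.linalg.norm(d).round(1),"mid",b.mean(0).round(1),"yaw",np.degrees(np.arctan2(-d[0],d[1])).round(2))
E
python3 - <<'E'
from m import *
s=state();print(s['time'],s['tool_pos'],s['contact_force'])
f=grab_frame("wrist");np.savez("w3",**f);g=grab_frame("top");np.savez("t3",**g)
holes(f);holes(g)
o=np.zeros((400,800,3),np.uint8);o[:,:400]=cv2.resize(f["color"][190:330,200:400],(400,280)).repeat(1,0)[:0].shape and 0
o[:280,:400]=cv2.resize(f["color"][190:330,210:410],(400,280));o[:340,400:]=cv2.resize(g["color"][165:250,245:345],(400,340),interpolation=cv2.INTER_CUBIC)
cv2.imwrite("pics/w3.png",o)
E
```

```text
7.25 [430.68297459 167.27856093 204.93794551] [-0.53231574  0.42632985 -0.13879335]
px [[344.2, 276.3], [267.5, 276.3]] L [ 2.2 33.2] R [  2.  -56.5] len 89.7 mid [  2.1 -11.6] yaw -0.14
px [[276.3, 205.0], [310.0, 195.7]] L [ 1.2 34.6] R [  1.5 -55.4] len 90.0 mid [  1.3 -10.4] yaw 0.19
```

View pics/w3.png

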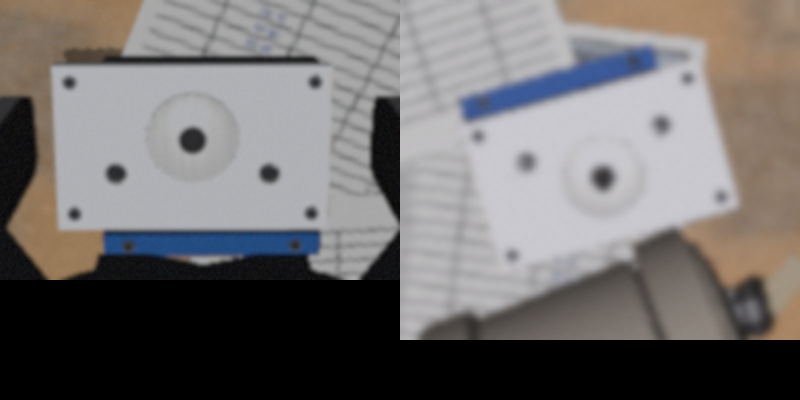

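The wrist view on the left shows the plate parallel to the rail and against it, with holes at frame pixels (267.5,276.3) and (344.2,276.3). It sits about 11 mm too far towards −y. The top view agrees. Next I'll push on the right end.

Call:
{"fn": "jog_arm", "kwargs": {
  "linear": [
    [0.0139,-0.0095,0],
    [0.0139,-0.0095,0],
    [0.0139,-0.0095,0],
    [0.0139,-0.0095,0],
    [0.0139,-0.0095,0],
    [0.0139,-0.0095,0],
    [0.0139,-0.0095,0],
    [0.0139,-0.0095,0],
    [0.0139,-0.0095,0],
    [0,0,0]
  ],
  "turn": [-0.1745,-0.1745,-0.1745,-0.1745,-0.1745,-0.1745,-0.1745,-0.1745,-0.1745,0],
  "gripper": [0.6,0.6,0.6,0.6,0.6,0.6,0.6,0.6,0.6,0.6]
}}

```text
time: 8.6
tool_pos: [550.5, 78.6, 197.2]
tool_rot: [[-0.254, 0.967, -0.002], [0.967, 0.254, -0.003], [-0.002, -0.003, -1.0]]
contact_force: [-0.2, 0.1, -0.3]
finger_gap: 51.1
grip_force: 0.0
```

```bash
python3 - <<'E'
from m import *
s=state();p=s['tool_pos'];R=np.array(s['tool_rot']);print(s['time'],p,B(p),R.round(3).tolist(),s['finger_gap'],s['q'][6])
f=grab_frame("wrist");np.savez("w4",**f);g=grab_frame("top");np.savez("t4",**g);holes(g)
T=(cloud(f)-p)@R;Q=T.reshape(-1,3);Q=Q[(Q[:,2]<40)&(Q[:,2]>-15)&(abs(Q[:,0])<30)&(abs(Q[:,1])<60)]
print(len(Q),np.percentile(Q,[1,50,99],axis=0).round(1).tolist())
print("b xy of world z<15 near:",); 
E
```

```text
8.6 [550.53103456  78.64368187 197.19156022] [[ -17.77685365 -122.66024578]] [[-0.254, 0.967, -0.002], [0.967, 0.254, -0.003], [-0.002, -0.003, -1.0]] 51.070226676721674 15.107735330702004
px [[276.3, 205.0], [310.2, 195.9]] L [ 1.2 34.5] R [  0.7 -55.9] len 90.5 mid [  0.9 -10.7] yaw -0.32
2582 [[-10.2, -37.4, -14.7], [7.4, -24.1, -0.5], [11.8, 39.8, 20.2]]
b xy of world z<15 near:
```

Call:
{"fn": "jog_arm", "kwargs": {
  "linear": [
    [0.0048,0.0013,-0.04],
    [0,0,-0.04],
    [0,0,-0.04],
    [0,0,-0.03],
    [0,0,-0.01],
    [0,0,-0.005],
    [-0.0013,0.0048,0],
    [-0.0013,0.0048,0],
    [-0.0013,0.0048,0],
    [0,0,0]
  ],
  "turn": [0,0,0,0,0,0,0,0,0,0],
  "gripper": [0.6,0.6,0.6,0.6,0.6,0.6,0.6,0.6,0.6,0.6]
}}

```text
time: 9.95
tool_pos: [551.6, 97.0, 34.7]
tool_rot: [[-0.256, 0.967, 0.001], [0.967, 0.256, 0.001], [0.001, 0.001, -1.0]]
contact_force: [0.0, 0.5, -0.2]
finger_gap: 51.1
grip_force: 0.0
```

Call:
{"fn": "jog_arm", "kwargs": {
  "linear": [
    [-0.0005,0.0019,0],
    [-0.0005,0.0019,0],
    [-0.0005,0.0019,0],
    [0,0,0]
  ],
  "turn": [0,0,0,0],
  "gripper": [0.6,0.6,0.6,0.6]
}}

```text
time: 10.45
tool_pos: [550.0, 101.0, 34.3]
tool_rot: [[-0.254, 0.967, 0.0], [0.967, 0.254, -0.001], [-0.001, -0.0, -1.0]]
contact_force: [0.5, -2.0, 0.9]
finger_gap: 50.9
grip_force: 0.9
```

Call:
{"fn": "jog_arm", "kwargs": {
  "linear": [
    [-0.0005,0.0019,0],
    [-0.0005,0.0019,0],
    [-0.0005,0.0019,0],
    [0,0,0]
  ],
  "turn": [0,0,0,0],
  "gripper": [0.6,0.6,0.6,0.6]
}}

```text
time: 10.95
tool_pos: [548.3, 108.4, 34.3]
tool_rot: [[-0.256, 0.967, -0.0], [0.967, 0.256, 0.001], [0.001, 0.0, -1.0]]
contact_force: [0.3, -0.2, -0.7]
finger_gap: 51.1
grip_force: 0.0
```

Call:
{"fn": "jog_arm", "kwargs": {
  "linear": [
    [-0.0003,0.001,0],
    [-0.0003,0.001,0],
    [0,0,0]
  ],
  "turn": [0,0,0],
  "gripper": [0.6,0.6,0.6]
}}

```text
time: 11.32
tool_pos: [547.9, 109.0, 34.3]
tool_rot: [[-0.255, 0.967, -0.0], [0.967, 0.255, -0.0], [-0.0, -0.0, -1.0]]
contact_force: [-0.6, -0.6, -1.2]
finger_gap: 51.0
grip_force: 0.6
```

```bash
python3 - <<'E'
from m import *
s=state();print(B(s['tool_pos']));g=grab_frame("top");np.savez("t5",**g);holes(g,35,(0,-4))
E
```

```text
[[-12.61169027 -92.59892369]]
px [[272.1, 206.5], [309.2, 197.5]] L [ 0.5 46. ] R [ -2.6 -52.3] len 98.3 mid [-1.  -3.2] yaw -1.81
```

Call:
{"fn": "jog_arm", "kwargs": {
  "linear": [
    [0.003,-0.011,0],
    [0.005,-0.019,0],
    [0,0,0.05],
    [0,0,0.05],
    [-0.03,-0.02,0.05],
    [-0.03,-0.02,0],
    [-0.02,0,0],
    [0,0,0]
  ],
  "turn": [0,0,0,0,0,0,0,0],
  "gripper": [0.6,0.6,0.6,0.6,0.6,0.6,0.6,0.6]
}}

```text
time: 12.38
tool_pos: [475.0, 37.8, 184.6]
tool_rot: [[-0.252, 0.968, -0.0], [0.968, 0.252, 0.001], [0.001, 0.0, -1.0]]
contact_force: [0.2, 0.2, -0.5]
finger_gap: 51.4
grip_force: 0.0
```

```bash
python3 - <<'E'
from m import *
f=grab_frame("wrist");np.savez("w6",**f);g=grab_frame("top");np.savez("t6",**g);holes(g,27,(0,0))
for n,q in(("top",g),("wrist",f)):
    C=cloud(q);bb=np.dstack([B(C.reshape(-1,3)).reshape(*C.shape[:2],2),C[...,2]]);k=(bb[...,0]>-60)&(bb[...,0]<25)&(abs(bb[...,1])<75)&(bb[...,2]>15)&(bb[...,2]<45)&(np.hypot(bb[...,0]+22,bb[...,1])>31)
    if k.sum()>50:
        Q=bb[k];A=np.c_[Q[:,:2],np.ones(len(Q))];c,*_=np.linalg.lstsq(A,Q[:,2],rcond=None);print(n,k.sum(),c.round(3),Q[:,2].std())
o=np.zeros((400,800,3),np.uint8);o[:250,:400]=cv2.resize(f["color"],(400,250));o[:340,400:]=cv2.resize(g["color"][165:250,245:345],(400,340),interpolation=cv2.INTER_CUBIC)
cv2.imwrite("pics/w6.png",o)
E
```

```text
px [[272.1, 206.5], [305.6, 197.0]] L [ 1.2 46.7] R [  1.9 -43.8] len 90.5 mid [1.5 1.4] yaw 0.44
top 1439 [-3.000e-03  2.000e-03  2.752e+01] 1.827249949419472
wrist 7143 [-1.0000e-03  1.0000e-03  2.7565e+01] 0.8963750609196633
```

View pics/w6.png

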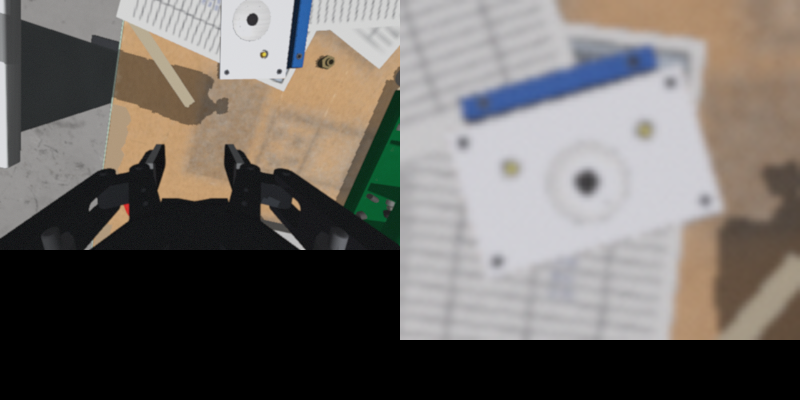

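The plate is down. The brass pins show in both holes at composite (511,168) and (645,129), the top plane is at 27.5 mm and level within 0.003 rad, and the arm is clear.

```bash
python3 -c "
from plant import *
print(finish_job())"
```

```text
the job is handed in; nothing more can be done
None
```

The plate was pushed against the rail and dropped over both pins; the last images show it lying level with the pins in its holes and the arm clear. I handed the job in at about 12.5 s, and no verdict came back.

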